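# Shut the instrument box that holds the tweezers

## Robot

A 6-joint arm with a two-finger parallel gripper is mounted at the origin on a cart in front of the work surface, level with it; the furniture and walls round the work are solid. World frame = base frame: x ahead of the robot, y to its left, z up, the work surface at z = 0. Lengths are in m, angles in rad, forces in N, time in s.
With the tool pointing down it reaches from about 0.275 to 0.825 m from the base axis. Payload 4.9 kg.
Tool frame: the origin (TCP) lies at the very end of the fingers, on their centre line; the grasp point (between the pads) lies manip.grip_depth behind it (manip.grip_depth is the distance from the TCP to the grasp point, in m); z points along the fingers, y is the direction in which the jaws open and shut (so a half turn about z gives the same grasp; the last joint's range is limited). The gripper opens to 85 mm and grips with 20 to 120 N. Pads are 22 mm wide; open, the fingers measure 114 mm over their backs; the gripper's body (76 mm by 85 mm) begins 54 mm behind the grasp point. The pads swing forward as they close: fully open they stand 13 mm farther back than shut.
Start: joints at [-1.281, 0.326, -0.193, 1.052, 0, 1.437], TCP at [0.226, -0.501, 0.196] pointing down, gripper open.
Joint ranges: [-2.65, 2.65], [-0.97, 1.79], [-1.3, 1.35], [-1.93, 2.1], [-1.47, 1.37], [-3.14, 3.14]. Speed limits (rad/s): [2.57, 2.57, 3.14, 3.14, 3.14, 3.14].

## Interface

Orientations are given as a unit quaternion [w, x, y, z].
In Python, from cell import manip gives the robot as it stands.
- The arm moves only by the tool apply_moves, never from a script. Its arguments are lists of equal length, an entry for each row: "claw": the finger opening in cm, from 0 to 8.54; "slide": the shift along the tool's x, y, z in cm, a list of three; "delta_rot": the turn, a rotation vector about the tool's x, y, z in rad, a list of three. A call has 1 to 10 rows; each row is the pose to reach, as a shift and turn from the pose measured when the call began, along the tool's axes at that moment; what a row does not reach only later rows make up. A row lasts 1/12 s, in which the tool goes at most 41.7 mm and 7.16 degrees, less where a joint would pass 70% of its speed; a pose out of reach is approached as far as the arm can. A call with a gripper value outside its range is refused whole. The fingers move at their own pace and stop on an object; "squeeze" is the grip in N (left out, the last holds). Time passes only in rows, so rows that repeat a pose let the fingers close. It gives the time, the measured TCP pose, the force and the opening at its end, in the units of the state.
- manip.get_state(): the state, without advancing time (a new reading comes with each control period).
- manip.read_camera(name): name is "scene" or "top" or "wrist"; returns a dict with "color" (384x512x3 uint8, red, green, blue), "z_map" (384x512 float32, m along the optical axis (not along the pixel's ray), 0 where there is no reading), "fx", "fy", "cx", "cy" (pixels), "world_to_cam" (4x4, takes a point from world to camera coordinates). Camera axes: x right, y down, z forward; pixel columns grow to the right and rows downward; lengths in m; the calibration is good to about 2 mm. The wrist camera is an equidistant fisheye: a pixel r from the principal point sees the ray r / f radians off the axis. A picture is of the moment at which its call begins.
- manip.job_done(): hands the job in, once; it reports no verdict.
The state is a dict: "t": time; "joints": joint angles; "qd": joint speeds; "joint_torque": joint torques, N m; "tool_pos": TCP position; "tcp_rot": TCP orientation; "force": force on the tool from outside, world axes, zero at the start; "wrist_torque": the same for the moment, N m; "gripper_width": finger opening in m.
Only numpy, scipy, OpenCV 4.12 (cv2) and the standard library are available. Lean on these libraries where they do the work, as an engineer would, in place of code of your own. Each camera call takes 0.05 s, during which the arm holds its last target.

## Task

Two aluminium instrument boxes stand open side by side. Lower the hinged lid of the one with the steel tweezers in it gently until it is fully closed, without letting it slam, and take your hand away. Leave the other box, with the black stopper in it, standing open.

Things in the scene. Friction and masses are not known exactly. Their poses are not given: they have to be found in the camera images.
- left_box: The left (+y) aluminium box, fixed to the bench; shut, 133 x 205 x 66 mm (body x -52..57, y -98..98). Origin: centre of its underside; z up, +x to the hinge at the back (roughly away from the robot), y along the hinge. Hinge line: x = +62, z = 46 mm. Floor 2 mm, rim 45 mm high. Glassware up to 0.35 m tall stands left of it: come from above.
- right_box: The right (-y) aluminium box, fixed to the bench; shut, 133 x 205 x 66 mm (body x -52..57, y -98..98). Origin: centre of its underside; z up, +x to the hinge at the back (roughly away from the robot), y along the hinge. Hinge line: x = +62, z = 46 mm. Floor 2 mm, rim 45 mm high. A tube rack 0.25 m tall stands behind it: come from above.
- left_box_lid (a joint): Angle of the left box's lid, rad: 0 shut, about 1.57 upright, stop at 1.92. Shut, its flat outer face lies 66 mm high, from x = -51 to 56 mm and y = -96 to 96 mm in the box frame; the lid is 20 mm deep. It stays where it is put; the stiff hinge yields to about 1 N at the front edge, and a hard shove would slam it.
- right_box_lid (a joint): Angle of the right box's lid, rad: 0 shut, about 1.57 upright, stop at 1.92. Shut, its flat outer face lies 66 mm high, from x = -51 to 56 mm and y = -96 to 96 mm in the box frame; the lid is 20 mm deep. It stays where it is put; the stiff hinge yields to about 1 N at the front edge, and a hard shove would slam it.
- tweezers_mid (a point): Middle of the loose steel tweezers, 126 x 13 x 8 mm, lying flat on the floor of one of the two boxes, roughly along the hinge. The box whose origin is nearer (within 40 mm, seen from above) is the one to shut. The other box holds a black conical stopper, 35 mm across and 30 mm high.

How it is judged:
At the end, for the whole second after the job is handed in: The lid of the box that holds the tweezers is closed to within 0.06 rad, the tweezers still lie in that box (within 80 mm of its middle), and the other box's lid is still open by more than 1.2 rad (((horizontal distance between tweezers_mid and left_box below 0.08 m and value of joint left_box_lid below 0.06 rad and value of joint right_box_lid above 1.2 rad) or (horizontal distance between tweezers_mid and right_box below 0.08 m and value of joint right_box_lid below 0.06 rad and value of joint left_box_lid above 1.2 rad))); the robot touches nothing.
It fails at once if a lid is slammed (it swings shut faster than 3 rad/s) (velocity of joint any of left_box_lid, right_box_lid below -3 rad/s).
It also fails if it takes over 40 s, if anything falls off the work surface, if the arm or the gripper's body presses on something with over 40 N, if the wrist force passes 120 N, or if a joint passes its speed limit or range.

## Working session

There is one attempt and no reset: what is moved stays moved. The work goes in short steps, Python scripts to look and compute and a tool call to move; the robot and the scene stay as the last step left them, time stands still between calls to the robot, and variables do not carry over. Pictures are saved under pics/ and viewed, and the job is handed in when it is done.

Besides the shell and the picture viewer there is one more tool, called after "Request:" by a JSON object that holds its "api" and its "payload". apply_moves: Moves the arm, as the interface text tells. Its arguments: {"type":"object","properties":{"claw":{"type":"array","items":{"type":"number"}},"slide":{"type":"array","items":{"type":"array","items":{"type":"number"}}},"delta_rot":{"type":"array","items":{"type":"array","items":{"type":"number"}}},"squeeze":{"type":"number"}},"required":["claw","slide","delta_rot"]}

```bash
ls; mkdir -p pics
python3 - <<'E'
from cell import manip
import cv2,numpy as np
print(manip.get_state(), manip.grip_depth)
for n in ("scene","top"):
    c=manip.read_camera(n); np.savez(f"/tmp/{n}.npz",**c)
    cv2.imwrite(f"pics/{n}0.png",c["color"][:,:,::-1])
    print(n,c["fx"],c["cx"],c["cy"],c["world_to_cam"])
E
```

```text
pics
{'t': 0.0, 'joints': array([-1.28117097e+00,  3.26980790e-01, -1.93555935e-01,  1.05197876e+00,
       -2.35048275e-05,  1.43655169e+00]), 'qd': array([-0.00016595, -0.00137707,  0.0009973 ,  0.00059945, -0.00038471,
       -0.00074505]), 'joint_torque': array([ 5.44085051e-04, -4.43394113e+01,  2.62444317e+01,  1.54530862e-02,
        2.21129926e-05,  2.74077465e-06]), 'tool_pos': array([ 0.22601207, -0.50073612,  0.19569238]), 'tcp_rot': array([-8.56073115e-04,  9.77625351e-01,  2.10351930e-01, -7.84307304e-05]), 'force': array([-0.25271286,  0.21588121, -0.44891512]), 'wrist_torque': array([-0.01659952,  0.05572054,  0.02806345]), 'gripper_width': 0.08534482612598424} 0.0187
scene 382.7450111648833 250.1606079482385 193.22093484499857 [[ 0.56360125 -0.82587972 -0.01662308 -0.28504633]
 [-0.6455408  -0.4277993  -0.63266486  0.35911911]
 [ 0.51539374  0.36730158 -0.77424727  0.6223894 ]
 [ 0.          0.          0.          1.        ]]
top 435.77036329463715 257.9377066533883 197.86945395727153 [[ 0.0137873  -0.99982231 -0.01285516 -0.02071239]
 [-0.99604758 -0.0126048  -0.08792229  0.54093381]
 [ 0.08774463  0.01401656 -0.99604438  0.91525593]
 [ 0.          0.          0.          1.        ]]
```

View pics/scene0.png

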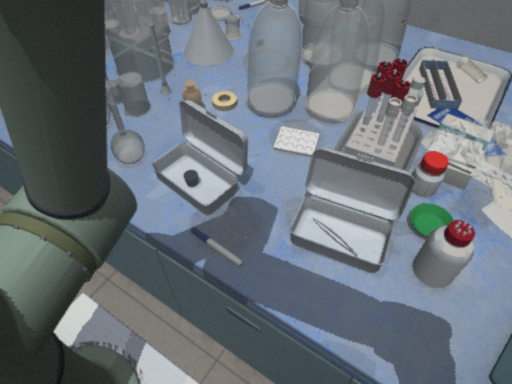

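View pics/top0.png

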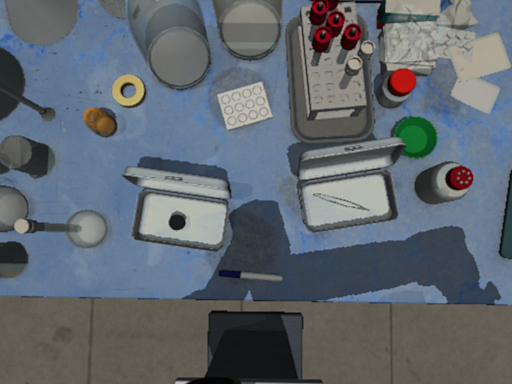

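The tweezers are in the right box (top view, about (338,200)) and the stopper is in the left one (177,221). I'll enlarge the right box to measure it.

```bash
cat > h.py <<'E'
import numpy as np,cv2
def load(n): return dict(np.load(f"/tmp/{n}.npz"))
def pt(c,u,v,z=None):
    M=np.linalg.inv(c["world_to_cam"]); d=np.array([(u-c["cx"])/c["fx"],(v-c["cy"])/c["fy"],1])
    if z is None:
        return M[:3,:3]@(d*c["z_map"][int(round(v)),int(round(u))])+M[:3,3]
    r=M[:3,:3]@d; s=(z-M[2,3])/r[2]; return M[:3,3]+s*r
def proj(c,p):
    q=c["world_to_cam"]@np.append(p,1); return np.array([c["fx"]*q[0]/q[2]+c["cx"],c["fy"]*q[1]/q[2]+c["cy"]])
E
python3 - <<'E'
from h import *
c=load("top"); i=c["color"][120:245,285:420,::-1]
cv2.imwrite("pics/crop1.png",cv2.resize(i,None,fx=4.4,fy=4.4,interpolation=cv2.INTER_CUBIC))
c=load("scene"); i=c["color"][140:280,280:420,::-1]
cv2.imwrite("pics/crop2.png",cv2.resize(i,None,fx=4,fy=4,interpolation=cv2.INTER_CUBIC))
E
```

```text
(no output)
```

View pics/crop1.png

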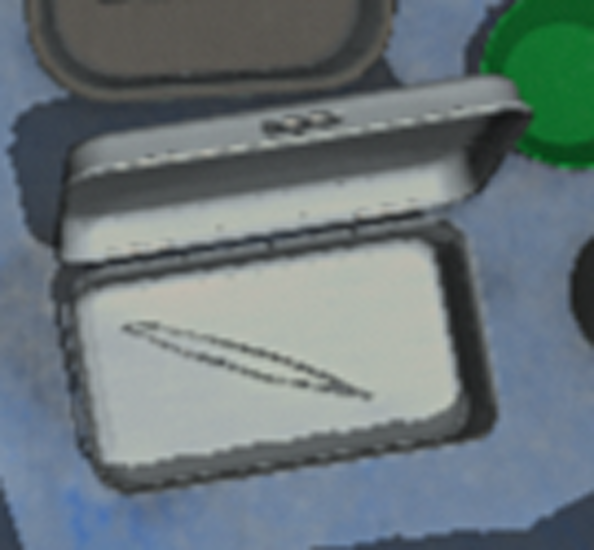

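View pics/crop2.png

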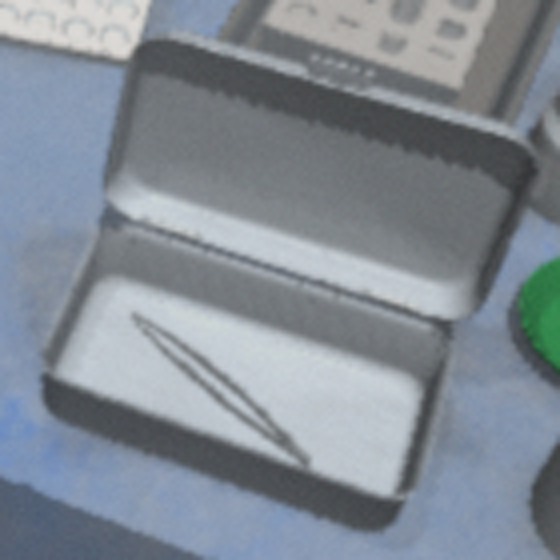

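```bash
cat >> h.py <<'E'
def cloud(c):
    v,u=np.mgrid[0:384,0:512]; z=c["z_map"]; m=z>0
    d=np.stack([(u-c["cx"])/c["fx"]*z,(v-c["cy"])/c["fy"]*z,z],-1)
    M=np.linalg.inv(c["world_to_cam"]); return d@M[:3,:3].T+M[:3,3],m
E
python3 - <<'E'
from h import *
for n,(a,b,e,f) in (("top",(120,245,285,420)),("scene",(140,280,280,420))):
    c=load(n);P,m=cloud(c);Q=P[a:b,e:f][m[a:b,e:f]]
    print(n,np.histogram(Q[:,2],bins=np.arange(-.02,.2,.01)))
    r=Q[(abs(Q[:,2]-.045)<.004)]
    bx=cv2.minAreaRect((r[:,:2]*1000).astype(np.float32)); print(len(r),bx)
    print(cv2.boxPoints(bx))
    hi=Q[Q[:,2]>.125]; print("hi",len(hi),hi[:,2].max(), hi[:,:2].min(0),hi[:,:2].max(0))
c=load("top")
# pixel picks (crop1 coordinates) at rim height: front-left, front-right
for x,y in ((118,490),(490,435),(55,285),(455,215)):
    print(x,y,pt(c,285+x/4.4,120+y/4.4,.045))
c=load("scene")
for x,y in ((45,375),(405,500)):
    print(x,y,pt(c,280+x/4,140+y/4,.045))
for x,y in ((140,40),(535,160)):
    print(x,y,pt(c,280+x/4,140+(y+8)/4))
E
```

```text
top (array([   0, 5498, 6721,  689,  349,  165, 1179,  350,  195,  173,  180,
        197,  136,   25,   18,   24,   20,  641,  231,   13,    0]), array([-0.02, -0.01,  0.  ,  0.01,  0.02,  0.03,  0.04,  0.05,  0.06,
        0.07,  0.08,  0.09,  0.1 ,  0.11,  0.12,  0.13,  0.14,  0.15,
        0.16,  0.17,  0.18,  0.19]))
964 ((549.098388671875, -202.5557861328125), (134.91014099121094, 195.33847045898438), 9.842862129211426)
[[ 465.94    -117.85544]
 [ 499.33246 -310.31857]
 [ 632.2568  -287.25613]
 [ 598.8643   -94.793  ]]
hi 939 0.17368686572295167 [ 0.5943258  -0.29233248] [ 0.64947367 -0.09037878]
scene (array([   0, 1125, 8996, 1128,  768,  612, 1023,  796,  448,  527, 1114,
        492,  448,  445,  431,  462,  332,  149,  208,   29,    0]), array([-0.02, -0.01,  0.  ,  0.01,  0.02,  0.03,  0.04,  0.05,  0.06,
        0.07,  0.08,  0.09,  0.1 ,  0.11,  0.12,  0.13,  0.14,  0.15,
        0.16,  0.17,  0.18,  0.19]))
743 ((654.0790405273438, -216.86167907714844), (338.0777893066406, 255.6455841064453), 10.18834114074707)
[[ 465.09576  -120.9548  ]
 [ 510.3155   -372.56927 ]
 [ 843.0623   -312.76855 ]
 [ 797.8426    -61.154083]]
hi 1390 0.17509360620447278 [ 0.59402101 -0.29520494] [ 0.65032884 -0.09348319]
118 490 [ 0.47050267 -0.1273345   0.045     ]
490 435 [ 0.49893591 -0.30352142  0.045     ]
55 285 [ 0.56806135 -0.09690207  0.045     ]
455 215 [ 0.60419693 -0.28828633  0.045     ]
45 375 [ 0.46866197 -0.12788789  0.045     ]
405 500 [ 0.50268517 -0.30729782  0.045     ]
140 40 [ 0.60462423 -0.09619493  0.14907819]
535 160 [ 0.63307869 -0.29094152  0.15195374]
```

Run:
```python
from h import *
a=np.deg2rad(9.84);R=np.array([[np.cos(a),np.sin(a)],[-np.sin(a),np.cos(a)]])
o=np.array([.5339,-.2052])
H=np.full((30,30),-1.)
for n in("top","scene"):
    c=load(n);P,m=cloud(c);Q=P[m];B=np.c_[(Q[:,:2]-o)@R.T,Q[:,2]]
    k=(abs(B[:,1])<.08)&(B[:,0]>.03)&(B[:,0]<.14)&(B[:,2]>.05)&(B[:,2]<.18)
    L=B[k]
    print(n)
    for z in np.arange(.05,.18,.01):
        s=L[(L[:,2]>=z)&(L[:,2]<z+.01)&(L[:,0]<.12)]
        if len(s):print(round(z,2),len(s),(np.percentile(s[:,0],[2,50,98])*1000).round())
    for b in B[(B[:,0]>-.0)&(B[:,0]<.3)&(abs(B[:,1])<.15)]:
        i=int(b[0]/.01);j=int((b[1]+.15)/.01);H[i,j]=max(H[i,j],b[2])
print("cols y -150.. step10, rows x 0..")
for i in range(5,24):print(i*10,' '.join('%4d'%(x*1000) for x in H[i]))
```

```text
top
0.05 233 [64. 82. 85.]
0.06 135 [84. 86. 87.]
0.07 133 [86. 88. 89.]
0.08 129 [88. 90. 91.]
0.09 146 [90. 92. 93.]
0.1 96 [92. 93. 94.]
0.15 525 [ 88.  97. 103.]
0.16 216 [85. 88. 94.]
0.17 13 [91. 92. 93.]
scene
0.05 536 [62. 81. 86.]
0.06 292 [83. 86. 89.]
0.07 294 [85. 88. 90.]
0.08 310 [87. 90. 92.]
0.09 305 [89. 92. 94.]
0.1 326 [91. 94. 96.]
0.11 332 [93. 96. 98.]
0.12 329 [ 95.  98. 100.]
0.13 351 [ 97. 100. 102.]
0.14 257 [ 99. 101. 104.]
0.15 115 [ 93.  97. 102.]
0.16 190 [84. 88. 95.]
0.17 29 [89. 91. 94.]
cols y -150.. step10, rows x 0..
50    2    3    4    4    2   46   47   49   47   47   49   48   49   47   48   48   48   49   47   47   49   49   47   47   46    3    4    3    3    3
60    3    4    4    3   86   67   52   52   51   52   51   52   52   51   51   51   52   52   51   51   52   52   52   54   83   83    3    3    3    4
70   25    3    3    3  140  114   53   53   51   51   52   50   51   51   51   54   52   52   52   52   53   51   52   55  135  129    3    3    3    3
80   23   24    5    3  156  162  165  166  166  166  165  166  167  171  174  168
[... 1717 characters left out ...]
 90   89   90   89   90   89   90   88    4   13   22   21    2    1    4    3    4
200  101  101  100   94    2   24   22    4   90   91   87   90   89   89   89   90   91   90   89   91   88    4   12   23   21    2    5    2    2    3
210  100  100  102   99   48   21   18 -1000   89   89   90   90   90   90   90   88   89   90   87   91   87    4   13   24    2    2    2   11   13   14
220  100  100  101  100   58   23   19    1   89   90   91  206  207  208  205   89   90   91   89   90   87    3   15   21    2    3    2   11   15   12
230  100  100  100   99   56   24   18    3   90   89   90  207  206  207  206   88   90   90   90   91   89    5   16   22    4    2    3   12   14   13
```

```bash
cat >> h.py <<'E'
from scipy.spatial.transform import Rotation as Ro
YAW=np.deg2rad(9.84); O=np.array([.5339,-.2052])
def plan(s,targets):  # targets: box-frame tcp mm
    q=s["tcp_rot"]; R=Ro.from_quat([q[1],q[2],q[3],q[0]])
    x=np.array([np.cos(YAW),np.sin(YAW),0]); z=np.array([0,0,-1.]); y=np.cross(z,x)
    G=Ro.from_matrix(np.c_[x,y,z])
    print("rot",(R.inv()*G).as_rotvec().round(3))
    for t in targets:
        w=np.append(O+np.array([np.cos(YAW)*t[0]-np.sin(YAW)*t[1],np.sin(YAW)*t[0]+np.cos(YAW)*t[1]])/1000,t[2]/1000)
        print(t,w.round(3),(R.inv().apply(w-s["tool_pos"])*100).round(2).tolist())
    d=(s["tool_pos"][:2]-O)*1000
    print("now box", d[0]*np.cos(YAW)+d[1]*np.sin(YAW),-d[0]*np.sin(YAW)+d[1]*np.cos(YAW),s["tool_pos"][2]*1000,"F",s["force"].round(1),"t",s["t"])
E
python3 - <<'E'
from h import *
from cell import manip
plan(manip.get_state(),[(140,0,300),(140,0,135)])
E
```

```text
rot [-0.002 -0.     0.252]
(140, 0, 300) [ 0.672 -0.181  0.3  ] [53.78, -10.81, -10.39]
(140, 0, 135) [ 0.672 -0.181  0.135] [53.77, -10.78, 6.11]
now box -353.85987268395286 -238.61072867880995 195.77745463436597 F [ 0.3 -0.   0. ] t 0.1
```

Request:
{"api": "apply_moves", "payload": {"claw": [0,0,0,0,0,0,0,0,0,0], "slide": [[0,0,-4],[0,0,-8],[3,-0.6,-10.4],[6.5,-1.3,-10.4],[10,-2,-10.4],[13.5,-2.7,-10.4],[17,-3.4,-10.4],[20.5,-4.1,-10.4],[24,-4.8,-10.4],[27.5,-5.5,-10.4]], "delta_rot": [[0,0,0],[0,0,0],[0,0,0.03],[0,0,0.06],[0,0,0.09],[0,0,0.12],[0,0,0.16],[0,0,0.19],[0,0,0.22],[0,0,0.252]]}}

```text
t: 0.93
tool_pos: [0.4552, -0.3363, 0.2996]
tcp_rot: [-0.001, 0.996, 0.085, -0.0]
force: [0.2, -0.6, 0.5]
gripper_width: 0.0002
```

Run:
```python
from h import *
from cell import manip
plan(manip.get_state(),[(140,0,300),(140,0,135)])
```

```text
rot [-0.002  0.001 -0.001]
(140, 0, 300) [ 0.672 -0.181  0.3  ] [23.98, -11.6, -0.03]
(140, 0, 135) [ 0.672 -0.181  0.135] [23.99, -11.57, 16.47]
now box -99.98987356336298 -115.69050898621644 299.578969520911 F [ 0.2 -0.6  0.5] t 0.9333
```

Request:
{"api": "apply_moves", "payload": {"claw": [0,0,0,0,0,0,0,0,0,0], "slide": [[3,-1.45,0],[6,-2.9,0],[9,-4.35,0],[12,-5.8,0],[15,-7.25,0],[18,-8.7,0],[21,-10.1,0],[24,-11.6,0],[24,-11.6,0],[24,-11.6,0]], "delta_rot": [[0,0,0],[0,0,0],[0,0,0],[0,0,0],[0,0,0],[0,0,0],[0,0,0],[0,0,0],[0,0,0],[0,0,0]]}}

```text
t: 1.77
tool_pos: [0.6727, -0.1797, 0.2978]
tcp_rot: [-0.001, 0.996, 0.086, -0.002]
force: [0.4, -0.9, 0.3]
gripper_width: -0.0002
```

Run:
```python
from h import *
from cell import manip
c=manip.read_camera("scene");cv2.imwrite("pics/s1.png",c["color"][:,:,::-1])
plan(manip.get_state(),[(140,0,135)])
```

```text
rot [-0.003  0.003 -0.   ]
(140, 0, 135) [ 0.672 -0.181  0.135] [0.03, 0.09, 16.34]
now box 140.16001237818708 0.5057553285676377 298.40370141938047 F [-0.6 -0.1 -0.5] t 1.8167
```

View pics/s1.png

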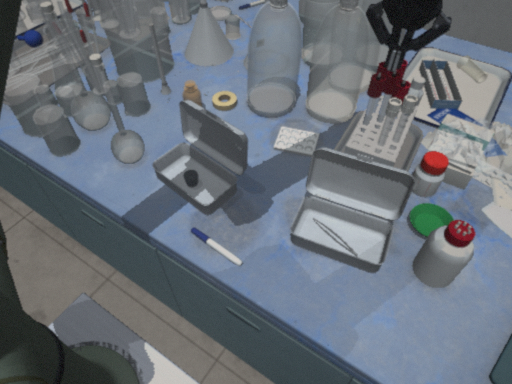

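The closed gripper hangs above the gap behind the lid, near (405,60), with both lids untouched. I'll descend behind the lid now.

Request:
{"api": "apply_moves", "payload": {"claw": [0,0,0,0,0,0,0,0], "slide": [[0,0,3],[0,0,6],[0,0,9],[0,0,12],[0,0,14.5],[0,0,16.3],[0,0,16.3],[0,0,16.3]], "delta_rot": [[0,0,0],[0,0,0],[0,0,0],[0,0,0],[0,0,0],[0,0,0],[0,0,0],[0,0,0]]}}

```text
t: 2.48
tool_pos: [0.6697, -0.1812, 0.135]
tcp_rot: [-0.002, 0.996, 0.085, -0.003]
force: [-0.4, -0.3, -0.5]
gripper_width: 0.0006
```

Run:
```python
from h import *
from cell import manip
T=[(118,0,135)]
for th in (1.7,1.57,1.45,1.35,1.25,1.15,1.05,.95,.85,.75,.65,.55,.45,.35,.25,.15,.08,0):
    T.append((round(62-90*np.cos(th)+20*np.sin(th)+11),0,round(46+90*np.sin(th)+20*np.cos(th))))
plan(manip.get_state(),T)
```

```text
rot [-0.004  0.005 -0.002]
(118, 0, 135) [ 0.65  -0.185  0.135] [-1.99, 0.04, 0.01]
(104, 0, 133) [ 0.636 -0.187  0.133] [-3.39, 0.05, 0.22]
(93, 0, 136) [ 0.626 -0.189  0.136] [-4.5, 0.05, -0.08]
(82, 0, 138) [ 0.615 -0.191  0.138] [-5.6, 0.05, -0.27]
(73, 0, 138) [ 0.606 -0.193  0.138] [-6.5, 0.05, -0.27]
(64, 0, 138) [ 0.597 -0.194  0.138] [-7.4, 0.05, -0.26]
(54, 0, 136) [ 0.587 -0.196  0.136] [-8.4, 0.06, -0.06]
(46, 0, 134) [ 0.579 -0.197  0.134] [-9.19, 0.06, 0.15]
(37, 0, 131) [ 0.57  -0.199  0.131] [-10.09, 0.06, 0.45]
(29, 0, 127) [ 0.562 -0.2    0.127] [-10.89, 0.06, 0.85]
(21, 0, 122) [ 0.555 -0.202  0.122] [-11.69, 0.07, 1.36]
(13, 0, 116) [ 0.547 -0.203  0.116] [-12.49, 0.07, 1.96]
(7, 0, 110) [ 0.541 -0.204  0.11 ] [-13.08, 0.08, 2.57]
(1, 0, 103) [ 0.535 -0.205  0.103] [-13.68, 0.08, 3.27]
(-5, 0, 96) [ 0.529 -0.206  0.096] [-14.28, 0.08, 3.97]
(-9, 0, 88) [ 0.525 -0.207  0.088] [-14.67, 0.09, 4.77]
(-13, 0, 79) [ 0.521 -0.207  0.079] [-15.07, 0.09, 5.67]
(-15, 0, 73) [ 0.519 -0.208  0.073] [-15.27, 0.09, 6.28]
(-17, 0, 66) [ 0.517 -0.208  0.066] [-15.46, 0.1, 6.98]
now box 137.94768928276986 0.4014460886707276 135.0360226573726 F [-0.4 -0.3 -0.5] t 2.4833
```

Request:
{"api": "apply_moves", "payload": {"claw": [0,0,0,0,0,0,0,0,0,0], "slide": [[-0.6,0,0],[-1.2,0,0],[-1.7,0,0],[-2.2,0,0],[-2.6,0,0],[-3.0,0,0],[-3.4,0,0],[-3.8,0,0],[-4.2,0,0],[-4.5,0,0]], "delta_rot": [[0,0,0],[0,0,0],[0,0,0],[0,0,0],[0,0,0],[0,0,0],[0,0,0],[0,0,0],[0,0,0],[0,0,0]]}}

```text
t: 3.32
tool_pos: [0.625, -0.1888, 0.1353]
tcp_rot: [-0.002, 0.996, 0.085, -0.003]
force: [-0.8, 0.3, -0.7]
gripper_width: -0.0
```

Run:
```python
from h import *
from cell import manip
c=manip.read_camera("scene");cv2.imwrite("pics/s2.png",cv2.resize(c["color"][100:290,260:450,::-1],None,fx=3,fy=3))
T=[]
for th in (1.57,1.45,1.35,1.25,1.15,1.05,.95,.85,.75,.65):
    T.append((round(62-90*np.cos(th)+20*np.sin(th)+11),0,round(46+90*np.sin(th)+20*np.cos(th))))
plan(manip.get_state(),T)
```

```text
rot [-0.004  0.005 -0.002]
(93, 0, 136) [ 0.626 -0.189  0.136] [0.09, 0.05, -0.07]
(82, 0, 138) [ 0.615 -0.191  0.138] [-1.01, 0.06, -0.27]
(73, 0, 138) [ 0.606 -0.193  0.138] [-1.91, 0.06, -0.26]
(64, 0, 138) [ 0.597 -0.194  0.138] [-2.81, 0.06, -0.26]
(54, 0, 136) [ 0.587 -0.196  0.136] [-3.81, 0.06, -0.05]
(46, 0, 134) [ 0.579 -0.197  0.134] [-4.61, 0.07, 0.15]
(37, 0, 131) [ 0.57  -0.199  0.131] [-5.51, 0.07, 0.46]
(29, 0, 127) [ 0.562 -0.2    0.127] [-6.3, 0.07, 0.86]
(21, 0, 122) [ 0.555 -0.202  0.122] [-7.1, 0.08, 1.36]
(13, 0, 116) [ 0.547 -0.203  0.116] [-7.9, 0.08, 1.97]
now box 92.09364021967077 0.5433453093313396 135.26825256939802 F [-0.1 -0.6 -0.2] t 3.3667
```

View pics/s2.png

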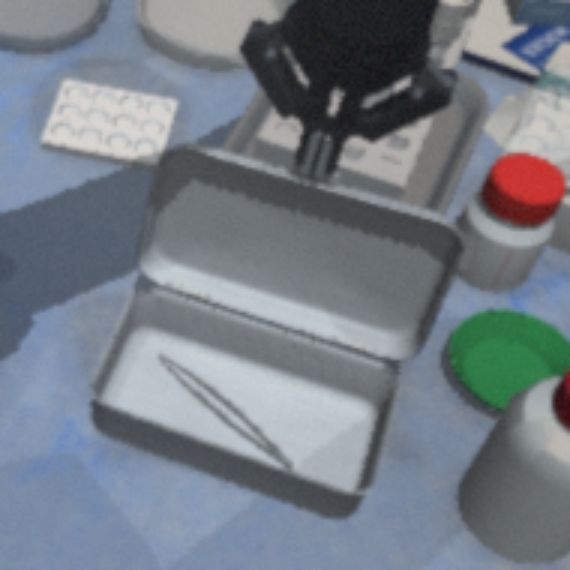

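The fingers are behind the lid's top edge, at (318,150) in the crop, and the lid is now about upright. Continuing along the arc.

Request:
{"api": "apply_moves", "payload": {"claw": [0,0,0,0,0,0,0,0,0,0], "slide": [[-0.5,0,-0.1],[-1.0,0,-0.2],[-1.5,0,-0.2],[-1.9,0,-0.2],[-2.4,0,-0.2],[-2.8,0,-0.2],[-3.3,0,-0.1],[-3.8,0,0],[-4.2,0,0.1],[-4.6,0,0.2]], "delta_rot": [[0,0,0],[0,0,0],[0,0,0],[0,0,0],[0,0,0],[0,0,0],[0,0,0],[0,0,0],[0,0,0],[0,0,0]]}}

```text
t: 4.2
tool_pos: [0.5787, -0.1967, 0.1333]
tcp_rot: [-0.002, 0.996, 0.085, -0.003]
force: [-0.7, -0.8, 0.8]
gripper_width: -0.0001
```

Run:
```python
from h import *
from cell import manip
c=manip.read_camera("scene");cv2.imwrite("pics/s3.png",cv2.resize(c["color"][100:290,260:450,::-1],None,fx=3,fy=3))
T=[]
for th in (1.05,.95,.85,.75,.65,.55,.45,.35):
    T.append((round(62-90*np.cos(th)+20*np.sin(th)+11),0,round(46+90*np.sin(th)+20*np.cos(th))))
plan(manip.get_state(),T)
```

```text
rot [-0.004  0.006 -0.003]
(46, 0, 134) [ 0.579 -0.197  0.134] [0.13, 0.08, -0.09]
(37, 0, 131) [ 0.57  -0.199  0.131] [-0.77, 0.09, 0.21]
(29, 0, 127) [ 0.562 -0.2    0.127] [-1.57, 0.09, 0.62]
(21, 0, 122) [ 0.555 -0.202  0.122] [-2.37, 0.1, 1.12]
(13, 0, 116) [ 0.547 -0.203  0.116] [-3.16, 0.1, 1.73]
(7, 0, 110) [ 0.541 -0.204  0.11 ] [-3.76, 0.1, 2.33]
(1, 0, 103) [ 0.535 -0.205  0.103] [-4.35, 0.11, 3.04]
(-5, 0, 96) [ 0.529 -0.206  0.096] [-4.95, 0.11, 3.74]
now box 44.741170522432846 0.8463032413505465 133.10157437413906 F [-1.   0.3  0.3] t 4.25
```

View pics/s3.png

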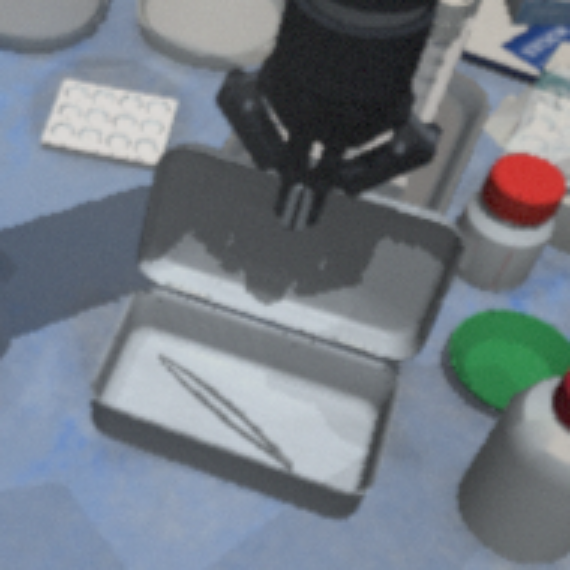

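Run:
```python
from h import *
from cell import manip
s=manip.get_state()
for n in("scene","top"):
    c=manip.read_camera(n);np.savez(f"/tmp/{n}3.npz",**c)
    print(n,proj(c,s["tool_pos"]),proj(c,np.array([.625,-.1888,.1353])))
    if n=="top":cv2.imwrite("pics/t3.png",cv2.resize(c["color"][100:290,250:450,::-1],None,fx=3,fy=3))
    P,m=cloud(c);Q=P[m];d=Q[:,:2]-O;B=np.c_[d[:,0]*np.cos(YAW)+d[:,1]*np.sin(YAW),-d[:,0]*np.sin(YAW)+d[:,1]*np.cos(YAW),Q[:,2]]*1000
    for lo,hi in((-90,-60),(-15,15),(60,90)):
      print(lo)
      for z in range(50,180,10):
        q=B[(B[:,1]>lo)&(B[:,1]<hi)&(B[:,2]>=z)&(B[:,2]<z+10)&(B[:,0]>-60)&(B[:,0]<130)]
        if len(q):print(z,len(q),np.percentile(q[:,0],[2,50,98]).round())
```

```text
scene [353.3769259  186.05250313] [359.8962762  168.79043073]
-90
50 111 [63. 81. 86.]
60 59 [83. 86. 87.]
70 60 [85. 88. 90.]
80 65 [87. 90. 93.]
90 60 [89. 92. 94.]
100 67 [91. 94. 96.]
110 65 [94. 96. 98.]
120 68 [ 95.  98. 100.]
130 69 [ 96.  99. 102.]
140 55 [ 99. 101. 103.]
150 25 [ 93.  97. 103.]
160 31 [84. 87. 95.]
-15
50 93 [63. 82. 85.]
60 55 [83. 86. 88.]
70 55 [85. 88. 90.]
80 56 [87. 89. 92.]
90 60 [89. 92. 95.]
100 56 [91. 93. 96.]
110 21 [92. 95. 97.]
120 4 [96. 97. 99.]
130 3 [98. 99. 99.]
140 2 [100. 101. 102.]
170 35 [33. 35. 57.]
60
50 112 [62. 79. 85.]
60 52 [83. 86. 88.]
70 50 [85. 88. 90.]
80 52 [88. 90. 92.]
90 57 [89. 92. 94.]
100 53 [92. 93. 96.]
110 61 [93. 95. 98.]
120 59 [ 95.  98. 100.]
130 58 [ 98.  99. 103.]
140 48 [ 99. 101. 104.]
150 21 [ 94.  97. 103.]
160 21 [85. 87. 96.]
top [353.54003377 174.86779949] [349.48503222 150.18766175]
-90
-15
60 9 [84. 86. 87.]
70 22 [86. 88. 89.]
80 20 [89. 90. 91.]
90 29 [90. 92. 94.]
100 12 [93. 93. 94.]
150 58 [ 89.  99. 103.]
160 25 [61. 88. 94.]
170 14 [35. 91. 93.]
60
50 56 [65. 82. 85.]
60 26 [84. 86. 87.]
70 24 [87. 88. 89.]
80 26 [89. 90. 91.]
90 27 [91. 92. 93.]
100 18 [93. 94. 95.]
150 107 [ 88.  96. 103.]
160 32 [86. 88. 93.]
```

View pics/t3.png

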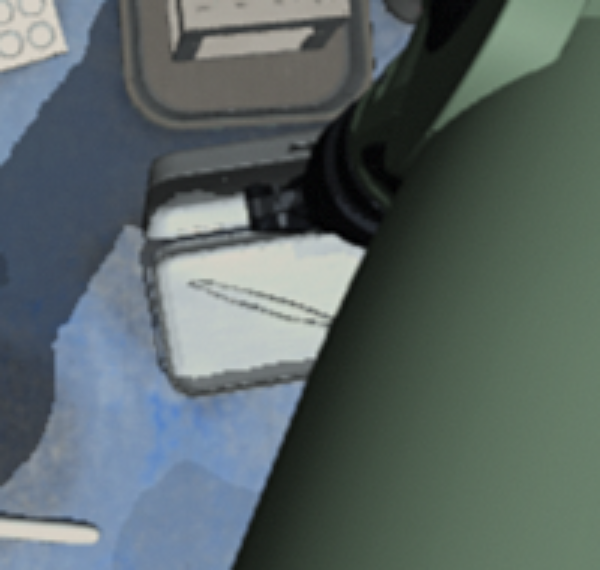

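The fingers passed over the lid without touching it, so the real fingertip is higher than the reported TCP implies. I'll measure the tip directly.

```bash
python3 - <<'E'
from h import *
s=dict(p=0)
for n in("scene3","top3"):
    c=load(n);P,m=cloud(c);d=P[...,:2]-O
    bx=(d[...,0]*np.cos(YAW)+d[...,1]*np.sin(YAW))*1000;by=(-d[...,0]*np.sin(YAW)+d[...,1]*np.cos(YAW))*1000;bz=P[...,2]*1000
    k=m&(bx>-20)&(bx<70)&(abs(by)<60)&(bz>100)&(bz<260)
    v,u=np.nonzero(k);o=np.argsort(bz[k])
    print(n,len(u))
    for i in o[:60:4]:print(u[i],v[i],bx[v[i],u[i]].round(),by[v[i],u[i]].round(),bz[v[i],u[i]].round())
c=load("scene3");cv2.imwrite("pics/s4.png",cv2.resize(c["color"][110:200,310:430,::-1],None,fx=6,fy=6,interpolation=cv2.INTER_CUBIC))
c=load("scene3");print(c["z_map"][168:192:2,359],c["z_map"][168:192:2,355])
E
python3 - <<'E'
from cell import manip
import cv2
c=manip.read_camera("wrist");cv2.imwrite("pics/w4.png",c["color"][:,:,::-1]);print(c["fx"],c["world_to_cam"]);print(manip.get_state())
E
```

```text
scene3 1343
355 176 35.0 3.0 172.0
356 176 34.0 1.0 174.0
356 175 35.0 1.0 175.0
352 172 38.0 10.0 176.0
357 174 36.0 0.0 177.0
363 175 38.0 -10.0 177.0
352 171 39.0 11.0 178.0
359 175 33.0 -4.0 179.0
355 173 34.0 4.0 180.0
356 173 34.0 2.0 181.0
362 173 38.0 -8.0 181.0
358 173 35.0 -1.0 182.0
360 174 33.0 -5.0 182.0
356 172 34.0 3.0 183.0
365 173 38.0 -13.0 184.0
top3 144
354 176 39.0 8.0 168.0
359 177 35.0 2.0 178.0
354 175 39.0 12.0 184.0
354 174 39.0 15.0 199.0
355 173 39.0 16.0 214.0
352 176 34.0 23.0 218.0
345 177 34.0 36.0 220.0
350 177 33.0 27.0 221.0
343 177 34.0 40.0 224.0
350 176 34.0 28.0 225.0
351 173 39.0 26.0 225.0
357 175 33.0 17.0 228.0
349 173 39.0 30.0 231.0
350 175 35.0 29.0 233.0
348 173 38.0 33.0 235.0
[0.6892461  0.6938065  0.69734466 0.7015253  0.70398927 0.79204005
 0.79431593 0.79780114 0.79948825 0.80334604 0.8071164  0.80724627] [0.700224   0.6968427  0.70325273 0.7024316  0.70945275 0.7959395
 0.79987484 0.8045494  0.8029001  0.8062224  0.8102836  0.8109634 ]
297.3186396354542 [[ 0.16761379 -0.98584392 -0.00417003 -0.29185007]
 [-0.93505282 -0.16031571  0.3161884   0.48917632]
 [-0.31238093 -0.04909834 -0.94868725  0.49144076]
 [ 0.          0.          0.          1.        ]]
{'t': 4.4, 'joints': array([-4.48112586e-01,  4.89801087e-01, -1.08162297e-01,  9.79236311e-01,
        1.60819821e-04,  2.52402723e+00]), 'qd': array([ 0.00290967,  0.00155804,  0.00870498,  0.00033269,  0.00020201,
       -0.00140148]), 'joint_torque': array([-1.02999313e-01, -5.18969643e+01,  2.51458901e+01,  8.81874701e-02,
       -7.04384191e-03, -1.79220173e-03]), 'tool_pos': array([ 0.57918911, -0.19670996,  0.13351165]), 'tcp_rot': array([-0.00169565,  0.99640778,  0.08462439, -0.00271698]), 'force': array([0.60783468, 0.15815323, 0.36978536]), 'wrist_torque': array([-0.02365338,  0.00058551, -0.03128186]), 'gripper_width': 0.00010695559775008876}
```

View pics/s4.png

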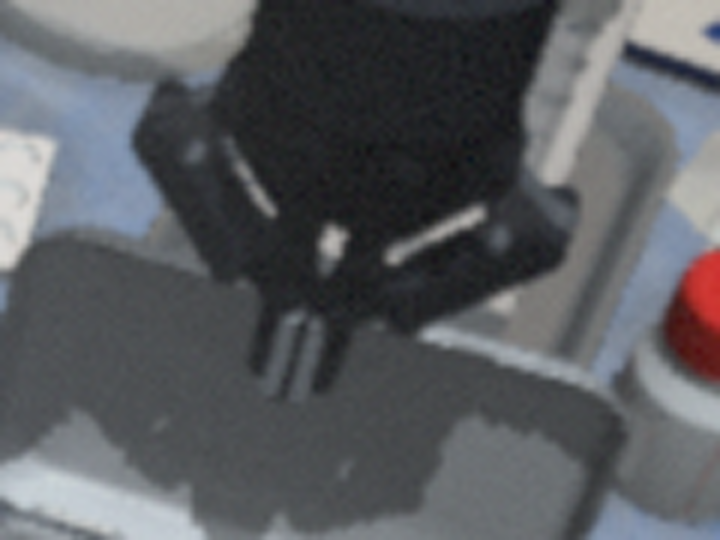

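View pics/w4.png

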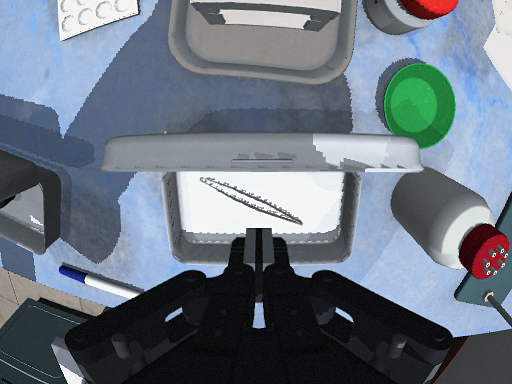

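The cameras put the real closed fingertip at about z=0.170 where the state says 0.1335, a difference of +37 mm; x and y agree. The lid hasn't moved. I'll use this offset, go back up and over, and come down behind the lid again.

Request:
{"api": "apply_moves", "payload": {"claw": [0,0,0,0,0,0,0,0,0,0], "slide": [[0,0,-3],[0,0,-6],[0.5,0,-7.5],[3,0,-7.5],[5.5,0,-7.5],[8,0,-7.5],[9.5,0,-7.5],[9.5,0,-7.5],[9.5,0,-7.5],[9.5,0,-7.5]], "delta_rot": [[0,0,0],[0,0,0],[0,0,0],[0,0,0],[0,0,0],[0,0,0],[0,0,0],[0,0,0],[0,0,0],[0,0,0]]}}

```text
t: 5.23
tool_pos: [0.6726, -0.1809, 0.2077]
tcp_rot: [-0.002, 0.996, 0.085, -0.003]
force: [-0.0, 0.3, -0.4]
gripper_width: -0.0004
```

Run:
```python
from h import *
from cell import manip
s=manip.get_state();plan(s,[(140,0,95)])
for n in("scene","top"):
    c=manip.read_camera(n)
    P,m=cloud(c);d=P[...,:2]-O
    bx=(d[...,0]*np.cos(YAW)+d[...,1]*np.sin(YAW))*1000;by=(-d[...,0]*np.sin(YAW)+d[...,1]*np.cos(YAW))*1000;bz=P[...,2]*1000
    k=m&(bx>90)&(bx<160)&(abs(by)<40)&(bz>185)&(bz<400)
    v,u=np.nonzero(k);o=np.argsort(bz[k])
    print(n,len(u),[(bx[v[i],u[i]].round(),by[v[i],u[i]].round(),bz[v[i],u[i]].round()) for i in o[:40:5]])
    if n=="scene":cv2.imwrite("pics/s5.png",c["color"][:,:,::-1])
```

```text
rot [-0.004  0.006 -0.002]
(140, 0, 95) [ 0.672 -0.181  0.095] [-0.01, 0.07, 11.27]
now box 140.8250590369089 0.22434633388081693 207.6946023700754 F [-0.   0.3 -0.4] t 5.2333
scene 2875 [(np.float64(132.0), np.float64(-0.0), np.float64(246.0)), (np.float64(133.0), np.float64(-3.0), np.float64(248.0)), (np.float64(136.0), np.float64(-8.0), np.float64(250.0)), (np.float64(135.0), np.float64(-11.0), np.float64(251.0)), (np.float64(135.0), np.float64(11.0), np.float64(251.0)), (np.float64(133.0), np.float64(-13.0), np.float64(253.0)), (np.float64(130.0), np.float64(-6.0), np.float64(253.0)), (np.float64(133.0), np.float64(-9.0), np.float64(254.0))]
top 175 [(np.float64(143.0), np.float64(28.0), np.float64(297.0)), (np.float64(129.0), np.float64(37.0), np.float64(299.0)), (np.float64(129.0), np.float64(38.0), np.float64(304.0)), (np.float64(137.0), np.float64(35.0), np.float64(313.0)), (np.float64(129.0), np.float64(38.0), np.float64(314.0)), (np.float64(135.0), np.float64(38.0), np.float64(317.0)), (np.float64(137.0), np.float64(39.0), np.float64(325.0)), (np.float64(146.0), np.float64(40.0), np.float64(348.0))]
```

View pics/s5.png

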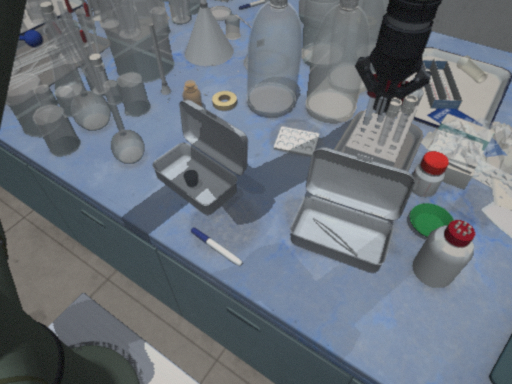

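The tip measures 246 mm against a reported 208, so the offset repeats at 38 mm. Gripper and lid are both clear. Descending to a real tip height of about 133 mm.

Request:
{"api": "apply_moves", "payload": {"claw": [0,0,0,0,0,0,0,0], "slide": [[0,0,2.5],[0,0,5],[0,0,7],[0,0,9],[0,0,10.5],[0,0,11.3],[0,0,11.3],[0,0,11.3]], "delta_rot": [[0,0,0],[0,0,0],[0,0,0],[0,0,0],[0,0,0],[0,0,0],[0,0,0],[0,0,0]]}}

```text
t: 6.0
tool_pos: [0.6715, -0.1811, 0.0958]
tcp_rot: [-0.002, 0.996, 0.084, -0.003]
force: [0.7, -0.6, -0.2]
gripper_width: 0.0002
```

Request:
{"api": "apply_moves", "payload": {"claw": [0,0,0,0,0,0,0,0,0,0], "slide": [[-0.6,0,0],[-1.2,0,0],[-1.7,0,0],[-2.1,0,0],[-2.5,0,0],[-2.9,0,0],[-3.3,0,0],[-3.7,0,0],[-4.1,0,0],[-4.5,0,0]], "delta_rot": [[0,0,0],[0,0,0],[0,0,0],[0,0,0],[0,0,0],[0,0,0],[0,0,0],[0,0,0],[0,0,0],[0,0,0]]}}

```text
t: 6.83
tool_pos: [0.6269, -0.1887, 0.0961]
tcp_rot: [-0.002, 0.996, 0.084, -0.003]
force: [2.0, 0.2, 1.1]
gripper_width: 0.0003
```

```bash
cat > step.py <<'E'
import sys
from h import *
from cell import manip
c=manip.read_camera("scene");cv2.imwrite(sys.argv[1],cv2.resize(c["color"][100:290,260:450,::-1],None,fx=3,fy=3))
P,m=cloud(c);Q=P[m];d=Q[:,:2]-O;B=np.c_[d[:,0]*np.cos(YAW)+d[:,1]*np.sin(YAW),-d[:,0]*np.sin(YAW)+d[:,1]*np.cos(YAW),Q[:,2]]*1000
k=B[(B[:,1]>45)&(B[:,1]<85)&(B[:,0]>-65)&(B[:,0]<115)&(B[:,2]>55)&(B[:,2]<180)]
for z in range(55,180,10):
    q=k[(k[:,2]>=z)&(k[:,2]<z+10)]
    if len(q)>3:print(z,len(q),np.percentile(q[:,0],[5,50,95]).round())
T=[]
for th in (1.7,1.57,1.45,1.35,1.25,1.15,1.05,.95,.85,.75,.65,.55,.45,.35,.25,.15,.08,0,-.03):
    T.append((round(62-90*np.cos(th)+20*np.sin(th)+11),0,round(46+90*np.sin(th)+20*np.cos(th))-38))
plan(manip.get_state(),T)
E
python3 step.py pics/s6.png
```

```text
55 61 [77. 81. 83.]
65 59 [81. 82. 84.]
75 59 [81. 82. 83.]
85 62 [81. 82. 85.]
95 62 [80. 82. 84.]
105 65 [81. 83. 84.]
115 67 [81. 83. 84.]
125 63 [81. 83. 84.]
135 72 [82. 83. 85.]
145 10 [82. 83. 84.]
155 75 [69. 75. 82.]
165 24 [63. 65. 67.]
rot [-0.004  0.006 -0.004]
(104, 0, 95) [ 0.636 -0.187  0.095] [1.04, 0.04, 0.1]
(93, 0, 98) [ 0.626 -0.189  0.098] [-0.06, 0.04, -0.2]
(82, 0, 100) [ 0.615 -0.191  0.1  ] [-1.16, 0.05, -0.39]
(73, 0, 100) [ 0.606 -0.193  0.1  ] [-2.06, 0.05, -0.38]
(64, 0, 100) [ 0.597 -0.194  0.1  ] [-2.96, 0.05, -0.38]
(54, 0, 98) [ 0.587 -0.196  0.098] [-3.96, 0.06, -0.17]
(46, 0, 96) [ 0.579 -0.197  0.096] [-4.76, 0.06, 0.03]
(37, 0, 93) [ 0.57  -0.199  0.093] [-5.66, 0.07, 0.34]
(29, 0, 89) [ 0.562 -0.2    0.089] [-6.45, 0.07, 0.74]
(21, 0, 84) [ 0.555 -0.202  0.084] [-7.25, 0.07, 1.25]
(13, 0, 78) [ 0.547 -0.203  0.078] [-8.05, 0.08, 1.85]
(7, 0, 72) [ 0.541 -0.204  0.072] [-8.64, 0.08, 2.46]
(1, 0, 65) [ 0.535 -0.205  0.065] [-9.24, 0.09, 3.16]
(-5, 0, 58) [ 0.529 -0.206  0.058] [-9.84, 0.09, 3.86]
(-9, 0, 50) [ 0.525 -0.207  0.05 ] [-10.23, 0.1, 4.67]
(-13, 0, 41) [ 0.521 -0.207  0.041] [-10.62, 0.1, 5.57]
(-15, 0, 35) [ 0.519 -0.208  0.035] [-10.82, 0.11, 6.17]
(-17, 0, 28) [ 0.517 -0.208  0.028] [-11.02, 0.11, 6.87]
(-18, 0, 25) [ 0.516 -0.208  0.025] [-11.11, 0.11, 7.17]
now box 93.59505235027184 0.4428515091118985 96.02578715920956 F [-0.4 -0.1  0.7] t 6.8833
```

View pics/s6.png

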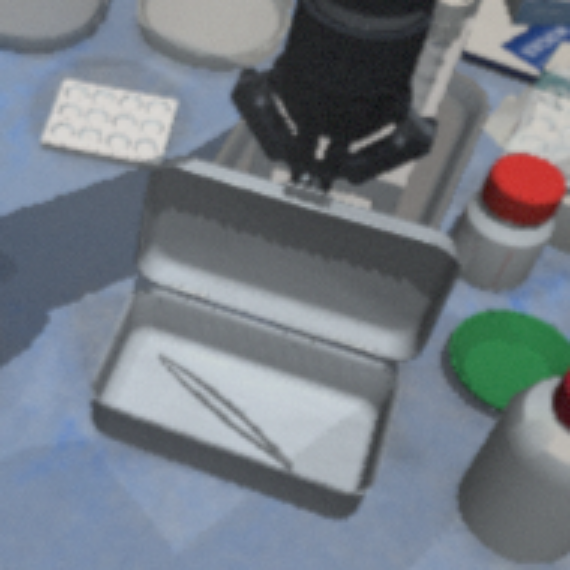

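The lid is now upright and being pushed from behind (inner face at x≈83 mm all the way up, 90°). The model matches, so I'll continue.

Request:
{"api": "apply_moves", "payload": {"claw": [0,0,0,0,0,0,0,0,0,0], "slide": [[-0.5,0,-0.3],[-1.0,0,-0.4],[-1.5,0,-0.4],[-2.0,0,-0.4],[-2.5,0,-0.4],[-3.0,0,-0.4],[-3.5,0,-0.3],[-4.0,0,-0.2],[-4.4,0,-0.1],[-4.8,0,0]], "delta_rot": [[0,0,0],[0,0,0],[0,0,0],[0,0,0],[0,0,0],[0,0,0],[0,0,0],[0,0,0],[0,0,0],[0,0,0]]}}

```text
t: 7.72
tool_pos: [0.5781, -0.197, 0.0962]
tcp_rot: [-0.002, 0.996, 0.084, -0.003]
force: [0.6, -0.3, 0.6]
gripper_width: -0.0
```

```bash
python3 step.py pics/s7.png | grep -v "\[ 0.6"
```

```text
55 101 [66. 72. 75.]
65 9 [71. 73. 74.]
145 166 [ 3. 11. 21.]
155 33 [15. 18. 21.]
rot [-0.004  0.008 -0.004]
(64, 0, 100) [ 0.597 -0.194  0.1  ] [1.98, 0.05, -0.42]
(54, 0, 98) [ 0.587 -0.196  0.098] [0.98, 0.06, -0.22]
(46, 0, 96) [ 0.579 -0.197  0.096] [0.19, 0.06, -0.01]
(37, 0, 93) [ 0.57  -0.199  0.093] [-0.71, 0.07, 0.3]
(29, 0, 89) [ 0.562 -0.2    0.089] [-1.51, 0.07, 0.7]
(21, 0, 84) [ 0.555 -0.202  0.084] [-2.3, 0.08, 1.21]
(13, 0, 78) [ 0.547 -0.203  0.078] [-3.1, 0.08, 1.81]
(7, 0, 72) [ 0.541 -0.204  0.072] [-3.7, 0.09, 2.42]
(1, 0, 65) [ 0.535 -0.205  0.065] [-4.29, 0.09, 3.12]
(-5, 0, 58) [ 0.529 -0.206  0.058] [-4.88, 0.1, 3.83]
(-9, 0, 50) [ 0.525 -0.207  0.05 ] [-5.28, 0.1, 4.63]
(-13, 0, 41) [ 0.521 -0.207  0.041] [-5.67, 0.11, 5.53]
(-15, 0, 35) [ 0.519 -0.208  0.035] [-5.87, 0.11, 6.14]
(-17, 0, 28) [ 0.517 -0.208  0.028] [-6.06, 0.12, 6.84]
(-18, 0, 25) [ 0.516 -0.208  0.025] [-6.16, 0.12, 7.14]
now box 44.1433612364404 0.6375914102102813 95.9052086067187 F [-0.1 -0.3  1. ] t 7.7667
```

View pics/s7.png

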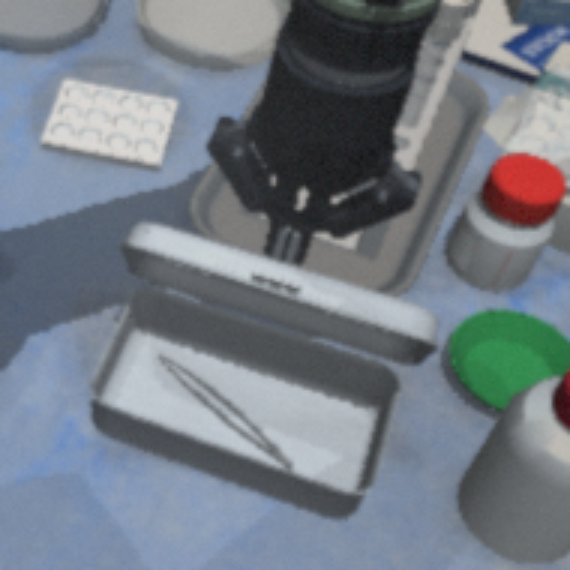

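The lid is following at about 60° open, with the fingers on its outer face at (288,240). Continuing at the same slow pace.

Request:
{"api": "apply_moves", "payload": {"claw": [0,0,0,0,0,0,0,0,0,0], "slide": [[-0.3,0,0.1],[-0.7,0,0.3],[-1.1,0,0.5],[-1.5,0,0.7],[-1.9,0,0.95],[-2.3,0,1.2],[-2.7,0,1.5],[-3.1,0,1.8],[-3.4,0,2.1],[-3.7,0,2.4]], "delta_rot": [[0,0,0],[0,0,0],[0,0,0],[0,0,0],[0,0,0],[0,0,0],[0,0,0],[0,0,0],[0,0,0],[0,0,0]]}}

```text
t: 8.6
tool_pos: [0.54, -0.2033, 0.0718]
tcp_rot: [-0.002, 0.996, 0.084, -0.004]
force: [0.3, -0.0, 1.6]
gripper_width: -0.0002
```

```bash
python3 step.py pics/s8.png | grep -v "\[ 0.6"
```

```text
65 29 [56. 61. 64.]
75 62 [39. 47. 55.]
85 63 [24. 30. 37.]
95 76 [ 4. 12. 21.]
105 195 [-40. -34.   2.]
115 169 [-32. -27. -15.]
rot [-0.005  0.009 -0.004]
(64, 0, 100) [ 0.597 -0.194  0.1  ] [5.82, 0.08, -2.94]
(54, 0, 98) [ 0.587 -0.196  0.098] [4.82, 0.09, -2.73]
(46, 0, 96) [ 0.579 -0.197  0.096] [4.03, 0.09, -2.52]
(37, 0, 93) [ 0.57  -0.199  0.093] [3.13, 0.1, -2.21]
(29, 0, 89) [ 0.562 -0.2    0.089] [2.33, 0.11, -1.81]
(21, 0, 84) [ 0.555 -0.202  0.084] [1.54, 0.11, -1.3]
(13, 0, 78) [ 0.547 -0.203  0.078] [0.74, 0.12, -0.69]
(7, 0, 72) [ 0.541 -0.204  0.072] [0.15, 0.12, -0.09]
(1, 0, 65) [ 0.535 -0.205  0.065] [-0.45, 0.13, 0.62]
(-5, 0, 58) [ 0.529 -0.206  0.058] [-1.04, 0.14, 1.32]
(-9, 0, 50) [ 0.525 -0.207  0.05 ] [-1.43, 0.14, 2.13]
(-13, 0, 41) [ 0.521 -0.207  0.041] [-1.82, 0.15, 3.03]
(-15, 0, 35) [ 0.519 -0.208  0.035] [-2.02, 0.15, 3.63]
(-17, 0, 28) [ 0.517 -0.208  0.028] [-2.21, 0.16, 4.34]
(-18, 0, 25) [ 0.516 -0.208  0.025] [-2.31, 0.16, 4.64]
now box 5.521166348541643 1.248861223203973 71.15864352882181 F [-0.2  0.6  0.2] t 8.65
```

View pics/s8.png

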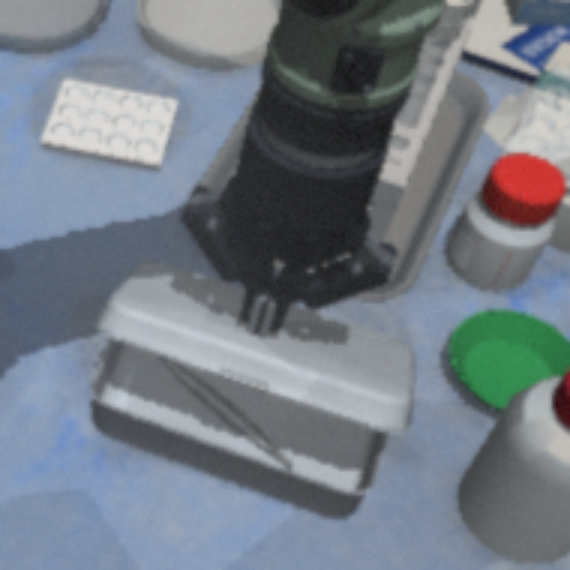

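The lid is at about 30° and going well, with the fingertip on the outer face at (262,320).

Request:
{"api": "apply_moves", "payload": {"claw": [0,0,0,0,0,0,0,0,0,0], "slide": [[-0.3,0,0.4],[-0.55,0,0.75],[-0.8,0,1.1],[-1.0,0,1.4],[-1.2,0,1.75],[-1.4,0,2.1],[-1.6,0,2.5],[-1.75,0,2.9],[-1.9,0,3.25],[-2.0,0,3.6]], "delta_rot": [[0,0,0],[0,0,0],[0,0,0],[0,0,0],[0,0,0],[0,0,0],[0,0,0],[0,0,0],[0,0,0],[0,0,0]]}}

```text
t: 9.48
tool_pos: [0.5188, -0.2062, 0.0349]
tcp_rot: [-0.002, 0.996, 0.084, -0.005]
force: [0.1, 1.0, 0.2]
gripper_width: 0.0
```

```bash
python3 step.py pics/s9.png | grep -v "\[ 0.6"|grep -v "\[ 0.5[4-9]"
```

```text
55 76 [-56. -53. -52.]
65 727 [-51. -12.  37.]
135 5 [-26. -25. -25.]
145 22 [-27. -25. -24.]
155 71 [-26. -21.  -4.]
165 38 [-24. -16.  -8.]
rot [-0.006  0.011 -0.004]
(1, 0, 65) [ 0.535 -0.205  0.065] [1.63, 0.17, -3.1]
(-5, 0, 58) [ 0.529 -0.206  0.058] [1.04, 0.18, -2.39]
(-9, 0, 50) [ 0.525 -0.207  0.05 ] [0.65, 0.19, -1.58]
(-13, 0, 41) [ 0.521 -0.207  0.041] [0.26, 0.19, -0.68]
(-15, 0, 35) [ 0.519 -0.208  0.035] [0.07, 0.2, -0.08]
(-17, 0, 28) [ 0.517 -0.208  0.028] [-0.13, 0.2, 0.62]
(-18, 0, 25) [ 0.516 -0.208  0.025] [-0.22, 0.21, 0.92]
now box -15.649401577161218 1.9985751811358723 34.23274267638756 F [-0.3  0.1 -0.9] t 9.5333
```

View pics/s9.png

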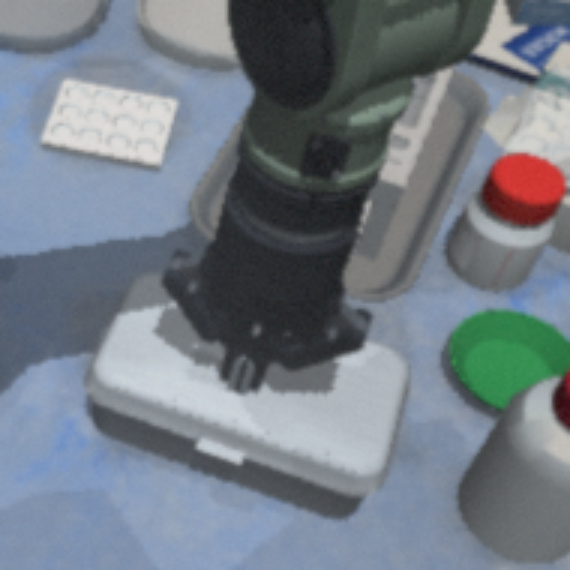

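The lid is nearly shut. I'll press the last few millimetres slowly and watch the force.

Request:
{"api": "apply_moves", "payload": {"claw": [0,0,0,0,0,0], "slide": [[0,0,0.15],[0,0,0.3],[-0.1,0,0.4],[-0.1,0,0.5],[-0.1,0,0.55],[-0.1,0,0.6]], "delta_rot": [[0,0,0],[0,0,0],[0,0,0],[0,0,0],[0,0,0],[0,0,0]]}}

```text
t: 10.03
tool_pos: [0.5178, -0.2061, 0.0313]
tcp_rot: [-0.002, 0.996, 0.084, -0.005]
force: [-7.1, 4.4, 29.0]
gripper_width: 0.0
```

A 29 N reaction means the lid is seated. Retreating straight up and away.

Request:
{"api": "apply_moves", "payload": {"claw": [0,0,0,0,0,0,0,0], "slide": [[0,0,-0.5],[0,0,-2],[0,0,-5],[0,0,-8],[0,0,-11],[0,0,-14],[0,0,-16],[0,0,-16]], "delta_rot": [[0,0,0],[0,0,0],[0,0,0],[0,0,0],[0,0,0],[0,0,0],[0,0,0],[0,0,0]]}}

```text
t: 10.7
tool_pos: [0.522, -0.208, 0.1962]
tcp_rot: [0.0, 0.996, 0.084, -0.001]
force: [0.7, -0.2, 0.6]
gripper_width: -0.0003
```

Run:
```python
from h import *
from cell import manip
c=manip.read_camera("scene");cv2.imwrite("pics/s10.png",c["color"][:,:,::-1])
P,m=cloud(c);Q=P[m];d=Q[:,:2]-O;B=np.c_[d[:,0]*np.cos(YAW)+d[:,1]*np.sin(YAW),-d[:,0]*np.sin(YAW)+d[:,1]*np.cos(YAW),Q[:,2]]*1000
k=B[(abs(B[:,1])<85)&(B[:,0]>-42)&(B[:,0]<48)&(B[:,2]>50)&(B[:,2]<90)]
f=np.linalg.lstsq(np.c_[k[:,:2],np.ones(len(k))],k[:,2],rcond=None)[0];print("lid plane",len(k),f)
b=B[(B[:,0]>-130)&(B[:,0]<-75)&(abs(B[:,1])<80)];f=np.linalg.lstsq(np.c_[b[:,:2],np.ones(len(b))],b[:,2],rcond=None)[0];print("bench",f)
s=manip.get_state();print(s["tool_pos"],s["force"],s["t"])
```

```text
lid plane 3101 [4.66304259e-04 5.80040855e-04 6.77235476e+01]
bench [ 0.03939964 -0.01428295  4.74837575]
[ 0.52098585 -0.20741823  0.19379315] [-0.32161861  0.11329238 -0.88001336] 10.75
```

View pics/s10.png

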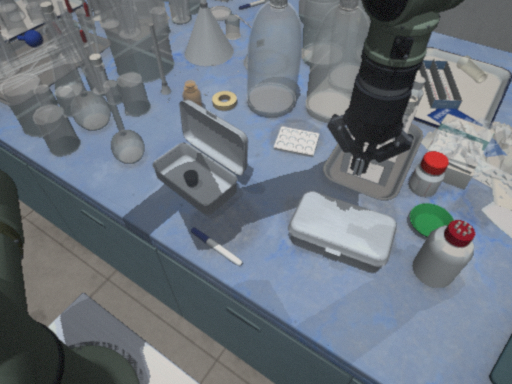

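The right box is shut: its lid top is level (slope 0.0005) at about 67 mm. The left lid still stands open, and the gripper is clear at (375,150).

```bash
python3 -c "
from cell import manip
print(manip.job_done())"
```

```text
the job is handed in; nothing more can be done
None
```

I closed the lid of the right (−y) box, the one with the tweezers in it, by pushing it slowly from behind at roughly 0.6 rad/s. I then took the hand straight up, clear of everything, and handed the job in at about 11 s.

**Last checks:**
- **Right lid:** it is flat to 0.0005 rad and its top measures 67.7 mm high, against 66 mm nominal and about 2 mm of camera error. It is seated; I felt a 29 N reaction at the end of the press.
- **Left box:** it still stands open with the stopper in it, and looked unchanged in the picture.
- **Gripper:** the force on the tool after retreating is about 0 N.
- **Tweezers:** they were last seen lying in the right box when the lid was about 30° from shut, and they can't be seen now.

**What disagreed:** the real closed fingertip sat about 38 mm higher than the reported TCP height. Because of this my first pass went over the lid without touching it. I measured the offset in the cameras, corrected for it, and the second pass worked.

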